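# Static check of a weighing beaker over the balance pan

## Task

We are checking the plastic weighing beakers for static charge: slide the clear top cover of the balance's draught shield fully back, lift only the top beaker off the nested pile, carry it over the shield's wall and bring it down inside, upright and centred, to hover about 10 mm above the weighing pan. The pan must never be touched and the beaker must never touch the balance, because only the beaker's charge may move the reading; leave the other beakers nested where they stand and everything else undisturbed. Finish while holding the beaker still there in the gripper; do not set it down or let go.

Things in the scene. Friction and masses are not known exactly. Their poses are not given: they have to be found in the camera images.
- beaker_top: Top one of three nested identical white plastic weighing beakers (pile 124 mm tall). 76 mm tall, 2 mm wall, open top, 21 to 42 g. Upper 24 mm: straight round band 57 mm across; below a step the body tapers from 51 to 34 mm at the foot. Origin: centre of its underside; z up its axis; yaw means nothing.
- beaker_rim (a point): Centre of the top beaker's rim, 76 mm above its underside. It sits loosely, its step on the middle beaker's rim, 24 mm higher than that one; only its own 24 mm band shows. The band below has the same 57 mm width: fingertips more than 24 mm under the rim would grip both. Raised 60 mm it is clear of the pile.
- beaker_mid: Middle beaker of the pile, identical; origin at its underside, 24 mm above the worktop. Must stay in the pile.
- beaker_low: Bottom beaker of the pile, identical, standing on the worktop; origin at its underside. Must stay where it stands.
- balance: White balance, fixed. Origin on the worktop under the pan's centre, x to its rear (away from the robot, yaw up to 0.13), z up. 156 mm wide; low front with display x -100 to -70 mm, 54 mm high; then a square draught shield round the pan, 140 mm outside, 128 inside, clear (rear white), front wall 130 mm, side rails 137 mm high. A sliding cover closes its top.
- pan: Round steel weighing pan, 90 mm across, 4 mm thick, on a light spring; origin at the centre of its underside, 66 mm above the worktop. Must not be touched. A wall shelf, underside 0.36 m above the worktop, starts at x = 0.73 behind the balance: keep wrist and gripper clear of it.
- pan_top (a point): Centre of the pan's upper face, 70 mm above the worktop; axes as the balance.
- cover (a joint): Travel of the clear sliding top cover of the draught shield in m: 0 shut, 0.116 at its stop. Slides level along the balance's +x (rearward, away from the robot), friction about 1.2 N, stays where left; may start up to 0.025 open. Over 0.106 counts as fully back.
- cover_handle (a point): Centre of the cover's grip, an upright grey bar 10 mm thick (balance x), 50 mm long (balance y), standing from 134 mm (cover's top) to 154 mm above the worktop; this point is at 144 mm. Shut, it is 58 mm before the pan's centre, fully back 58 mm behind it. The cover's front edge is 11 mm before the bar's centre. Axes as the balance.
- glass_beaker: Bystander: clear glass beaker about 65 mm across, 80 mm tall, on the worktop, 115 mm or more from the pile's axis; origin at its underside. It and the pile may have changed places.
- forceps: Bystander: steel forceps 126 mm long, lying across the front of the worktop; origin at its underside.
- phase_scope: Obstacle, fixed: tall inverted microscope left of the balance. It fills about x 0.40 to 0.80, y 0.06 to 0.36, up to 0.46 m high; eyepieces reach x 0.36, y 0.06 to 0.20 at heights 0.27 to 0.38. The arm starts left of it: keep the tool within 0.3 m of the base axis while passing it.

How it is judged:
On the way, in this order (a step that is already met when the one before it is completed fails the run):
1. the draught shield's cover is slid fully back (value of joint cover above 0.106 m), for 0.2 s.
2. the top beaker is lifted clear of the pile in the gripper (z of beaker_top in the frame of beaker_mid above 0.06 m and contact force between the fingers and beaker_top above 0.5 N and contact force between beaker_top and beaker_mid below 0.05 N), for 0.2 s.
At the end, for the whole second after the job is handed in: Held still, the beaker's foot is 4 to 16 mm above the pan, its axis within 10 mm of the pan's centre and 0.09 rad of upright; nothing touches the pan, nor the beaker the balance; cover back over 106 mm; the other beakers upright within 20 mm, glass beaker and forceps within 30 mm (horizontal distance between beaker_top and pan_top below 0.01 m and z of beaker_top in the frame of pan_top between 0.004 and 0.016 m and angle between beaker_top's own z axis and vertical below 0.09 rad and contact force between the fingers and beaker_top above 0.5 N and linear speed of beaker_top below 0.02 m/s and contact force between beaker_top and balance below 0.05 N and contact force between pan and anything else below 0.05 N and value of joint cover above 0.106 m and distance of each of beaker_mid, beaker_low from where it was at the start of the episode below 0.02 m and angle between each of beaker_mid, beaker_low's own z axis and vertical below 0.1 rad and distance of each of glass_beaker, forceps from where it was at the start of the episode below 0.03 m and angle between glass_beaker's own z axis and vertical below 0.2 rad); the arm keeps its last pose, push and grip.
It fails at once if something touches the weighing pan (contact force between pan and anything else above 0.1 N).
It fails at once if the beaker touches the balance (contact force between beaker_top and balance above 0.15 N).
It fails at once if the rest of the pile is carried along, shoved or knocked over (distance of any of beaker_mid, beaker_low from where it was at the start of the episode above 0.03 m or angle between beaker_mid's own z axis and vertical above 0.35 rad).
It fails at once if the glass beaker is shoved or knocked over (distance of glass_beaker from where it was at the start of the episode above 0.03 m or angle between glass_beaker's own z axis and vertical above 0.35 rad).
It also fails if it takes over 58 s, if anything falls off the work surface, if the arm or the gripper's body presses on something with over 40 N, if the wrist force passes 120 N, or if a joint passes its speed limit or range.

## Robot

A 7-joint arm with a two-finger parallel gripper is mounted at the origin on a cart in front of the work surface, level with it; the furniture and walls round the work are solid. World frame = base frame: x ahead of the robot, y to its left, z up, the work surface at z = 0. Lengths are in m, angles in rad, forces in N, time in s.
With the tool pointing down it reaches from about 0.4 to 0.85 m from the base axis. Payload 4.5 kg.
Tool frame: the origin (TCP) lies at the very end of the fingers, on their centre line; the grasp point (between the pads) lies 19 mm behind it (r.grip_depth is the z of the grasp point in the tool frame, in m); z points along the fingers, y is the line along which they close (so a half turn about z gives the same grasp; the last joint's range is limited). The gripper opens to 88 mm and grips with 3 to 60 N. Pads are 18 mm wide; open, the fingers measure 123 mm over their backs; the gripper's body (75 mm by 187 mm) begins 45 mm behind the grasp point.
Start: joints at [1.205, 0.689, -0.195, 1.565, 0.157, 0.902, -0.215], TCP at [0.243, -0.576, 0.239] pointing down, gripper open.
Joint ranges: [-3.01, 3.01], [-0.46, 2.08], [-1.47, 1.51], [0.13, 2.56], [-1, 4.14], [0.04, 2.09], [-2.66, 2.66]. Speed limits (rad/s): [2.57, 2.57, 3.14, 3.14, 3.14, 3.14, 3.14].

## Interface

Orientations are given as a unit quaternion [x, y, z, w].
In Python, from plant import r gives the robot as it stands.
- The arm moves only by the tool run_rows, called after ">>>" as a command line: name --argument value ..., lists and objects as JSON in quotes. Schema: {"type":"object","properties":{"moves":{"type":"object","properties":{"increments":{"type":"array","items":{"type":"array","items":{"type":"number"},"minItems":7,"maxItems":7},"minItems":1,"maxItems":10}},"additionalProperties":false,"required":["increments"]},"grip_n":{"type":"number"},"only":{"type":"string"},"quiet":{"type":"boolean"},"lines":{"type":"string"}},"required":["moves"],"additionalProperties":false}. moves is an object whose key "increments" holds a list of rows, 1 to 10 of them, each of 7 numbers: the opening from 0.0 (shut) to 1.0 (fully open), then dx, dy, dz in a scale on which 1.0 is 750 mm, then a rotation vector rx, ry, rz in shares of 2 pi rad (1.0 is 2 pi rad); each row is the pose to reach, as a shift and turn from the pose commanded when the call began, along the tool's axes at that moment; what a row does not reach only later rows make up. A row lasts 1/10 s, in which the tool goes at most 0.05 m and 0.15 rad, less where a joint would pass 70% of its speed; a pose out of reach is approached as far as the arm can. The fingers move at their own pace and stop on an object; grip_n is the grip in N (left out, the last holds). Time passes only in rows, so rows that do not move let the fingers close. The tool returns the time, the measured TCP pose, the force, the opening and the grip force at its end. only (a regular expression) keeps the lines of the reply that match it, lines (a string "A,B") keeps lines A to B, and quiet returns only ok. A shift or turn number past 1, either way, is cut back to 1. Input that does not fit is refused with a message, and nothing moves.
- r.get_state(): the state, without advancing time (a new reading comes with each control period).
- r.snapshot(name): name is "scene" or "top" or "wrist"; returns the picture (400x640x3 uint8, red, green, blue); there is no depth.
- r.camera_params(name): a dict with "fx", "fy", "cx", "cy" (pixels), "rvec" (rotation vector, rad) and "tvec" (3), from world to camera coordinates, as OpenCV has them. Camera axes: x right, y down, z forward; pixel columns grow to the right and rows downward; lengths in m; the calibration is good to about 2 mm. A picture is of the moment at which its call begins: read the wrist's pose just before it. camera_params takes no time and is no camera call; for the wrist camera it gives the pose at the moment of the call.
- r.finish_job(): hands the job in; it is judged then, once.
The state is a dict: "clock": time; "q": joint angles; "qd": joint speeds; "joint_torque": joint torques, N m; "tool_pos": TCP position; "eef_rot": TCP orientation; "contact_force": force on the tool from outside, world axes, zero at the start; "moment": the same for the moment, N m; "opening": opening from 0.0 (shut) to 1.0 (fully open); "finger_force": force on a finger pad.
Only numpy, scipy, OpenCV 4.12 (cv2) and the standard library are available. Lean on these libraries where they do the work, as an engineer would, in place of code of your own. Each camera call takes 0.05 s, during which the arm holds its last target. There are 200 camera calls.

## Working session

There is one attempt and no reset: what is moved stays moved. The work goes in short steps, Python scripts to look and compute and a tool call to move; the robot and the scene stay as the last step left them, time stands still between calls to the robot, and variables do not carry over. Pictures are saved under pics/ and viewed, at most 12 in all, crops included, and the job is handed in when it is done.

```bash
ls; mkdir -p pics
```

Run:
```python
from plant import r
import cv2
for n in("scene","top"):
    im=r.snapshot(n); cv2.imwrite(f"pics/{n}0.png",im[...,::-1]); print(n,r.camera_params(n))
s=r.get_state(); print({k:s[k] for k in("clock","tool_pos","eef_rot","opening","q")}, r.grip_depth)
```

```text
pics
plant.py
scene {'fx': 425.75878659298655, 'fy': 425.75878659298655, 'cx': 318.88070152215386, 'cy': 199.64802582841952, 'rvec': array([ 1.1193483 , -1.90170023,  1.26088177]), 'tvec': array([0.23862505, 0.26698492, 0.49141387])}
top {'fx': 375.94639096140594, 'fy': 375.94639096140594, 'cx': 319.56719877426235, 'cy': 196.83869848138625, 'rvec': array([ 2.13047118, -2.17818077,  0.12056987]), 'tvec': array([0.02120204, 0.47150749, 0.94359204])}
{'clock': 0.1, 'tool_pos': array([ 0.24297445, -0.57520956,  0.23797781]), 'eef_rot': array([ 9.80082439e-01,  1.98589278e-01, -2.36582655e-04, -8.09169098e-04]), 'opening': 1.0023420197364632, 'q': array([ 1.20483176,  0.68991441, -0.19450559,  1.56625182,  0.1573135 ,
        0.90250397, -0.21510274])} -0.0187
```

View pics/scene0.png

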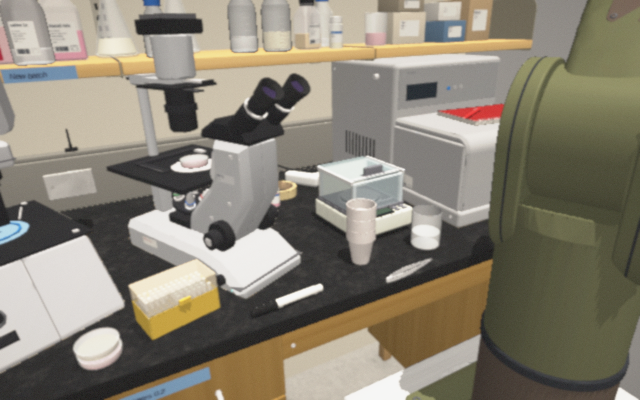

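View pics/top0.png

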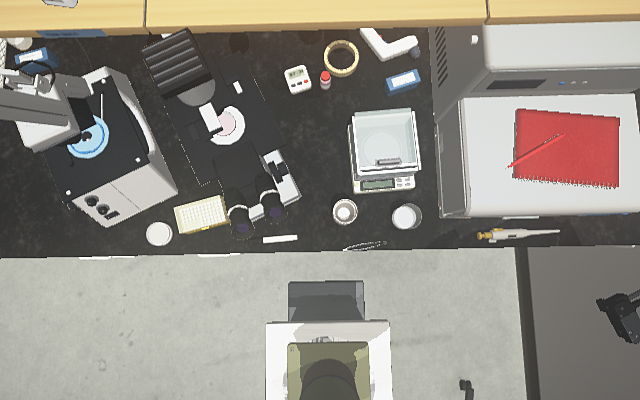

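Create h.py:
```python
import numpy as np, cv2
from plant import r
from scipy.spatial.transform import Rotation as R
def ray(cam,uv):
    p=r.camera_params(cam) if isinstance(cam,str) else cam
    M=R.from_rotvec(p["rvec"]).as_matrix(); o=-M.T@p["tvec"]
    d=M.T@np.array([(uv[0]-p["cx"])/p["fx"],(uv[1]-p["cy"])/p["fy"],1.]); return o,d
def onz(cam,uv,z):
    o,d=ray(cam,uv); return o+d*(z-o[2])/d[2]
def proj(cam,X):
    p=r.camera_params(cam) if isinstance(cam,str) else cam
    c=R.from_rotvec(p["rvec"]).apply(X)+p["tvec"]; return np.array([p["fx"]*c[0]/c[2]+p["cx"],p["fy"]*c[1]/c[2]+p["cy"]])
```

Run:
```python
from h import *
im=cv2.imread("pics/top0.png")
cv2.imwrite("pics/top0c.png",cv2.resize(im[95:260,320:440],None,fx=5,fy=3.6*5/3.6*0.7272,interpolation=cv2.INTER_CUBIC)) if 0 else cv2.imwrite("pics/top0c.png",cv2.resize(im[100:245,325:440],None,fx=4,fy=4,interpolation=cv2.INTER_CUBIC))
for uv,z in(((388,161),.154),((345,211),.124),((406,216),.08),((365,246),0)): print(uv,onz("top",uv,z).round(3))
print(proj("top",[.243,-.576,.238]))
```

```text
(388, 161) [ 0.535 -0.147  0.154]
(345, 211) [ 0.426 -0.048  0.124]
(406, 216) [ 0.414 -0.198  0.08 ]
(365, 246) [ 0.343 -0.105 -0.   ]
[622.15691411 293.6679527 ]
```

View pics/top0c.png

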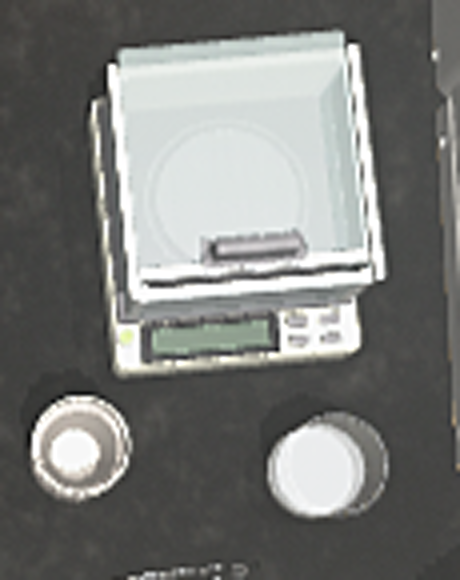

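Run:
```python
from h import *
f=lambda a,b,z:onz("top",(325+a/4-.375,100+b/4-.375),z)
for n,a,b,z in(("pan",228,197,.07),("hL",213,250,.154),("hR",303,243,.154),("lf",138,297,.137),("lb",113,62,.137),("rf",380,277,.137),("rb",352,46,.137),("pile",80,447,.124),("glass",330,465,.08)): print(n,f(a,b,z).round(4))
s=r.get_state();T=R.from_quat(s["eef_rot"]);print(T.as_matrix().round(3))
im=cv2.imread("pics/top0.png");
```

```text
pan [ 0.5845 -0.1479  0.07  ]
hL [ 0.533  -0.1244  0.154 ]
hR [ 0.5358 -0.1756  0.154 ]
lf [ 0.51   -0.0827  0.137 ]
lb [ 0.6508 -0.0728  0.137 ]
rf [ 0.5185 -0.2226  0.137 ]
rb [ 0.657  -0.2136  0.137 ]
pile [ 0.425  -0.0474  0.124 ]
glass [ 0.4142 -0.2012  0.08  ]
[[ 0.921  0.389 -0.001]
 [ 0.389 -0.921  0.001]
 [-0.    -0.002 -1.   ]]
```

Careful with the scale: shifts go in shares of 750 mm and turns go in shares of 2 pi rad. That gives: -0.265 m / 0.75 = -0.3533, 0.21 m / 0.75 = 0.28, 0.334 rad / 6.2832 = 0.0532.

>>> run_rows --moves '{"increments":[[0,0.28,-0.3533,0,0,0,0.0532],[0,0.28,-0.3533,0,0,0,0.0532],[0,0.28,-0.3533,0,0,0,0.0532],[0,0.28,-0.3533,0,0,0,0.0532],[0,0.28,-0.3533,0,0,0,0.0532],[0,0.28,-0.3533,0,0,0,0.0532],[0,0.28,-0.3533,0,0,0,0.0532],[0,0.28,-0.3533,0,0,0,0.0532],[0,0.28,-0.3533,0,0,0,0.0532]]}' --grip_n 20

```text
clock: 1.0
tool_pos: [0.3338, -0.2494, 0.2387]
eef_rot: [0.999, 0.034, -0.0, 0.0]
contact_force: [0.7, -0.6, -0.9]
opening: 0.21
finger_force: 0.0
```

```bash
python3 -c "
from h import *
s=r.get_state();print(s['q'].round(2),R.from_quat(s['eef_rot']).as_matrix().round(3))"
```

```text
[ 0.58  0.43 -0.07  2.16  0.06  0.55 -1.04] [[ 0.998  0.068 -0.   ]
 [ 0.068 -0.998 -0.   ]
 [-0.     0.    -1.   ]]
```

Scaled: 0.16 m / 0.75 = 0.2133, -0.085 m / 0.75 = -0.1133.

>>> run_rows --moves '{"increments":[[0,0.2133,-0.1133,0.04,0,0,0],[0,0.2133,-0.1133,0.04,0,0,0],[0,0.2133,-0.1133,0.04,0,0,0],[0,0.2133,-0.1133,0.04,0,0,0],[0,0.2133,-0.1133,0.1307,0,0,0],[0,0.2133,-0.1133,0.1307,0,0,0],[0,0.2133,-0.1133,0.1307,0,0,0],[0,0.2133,-0.1133,0.1307,0,0,0]]}' --grip_n 20

```text
clock: 1.8
tool_pos: [0.4876, -0.1563, 0.1408]
eef_rot: [1.0, 0.032, -0.0, 0.0]
contact_force: [-0.1, 0.7, 0.9]
opening: 0.004
finger_force: 0.0
```

```bash
python3 -c "
from h import *
im=r.snapshot('scene');cv2.imwrite('pics/s1.png',cv2.resize(im[120:260,290:460,::-1],None,fx=4,fy=4))
s=r.get_state();print(s['tool_pos'])"
```

```text
[ 0.48814079 -0.15616562  0.14152151]
```

View pics/s1.png

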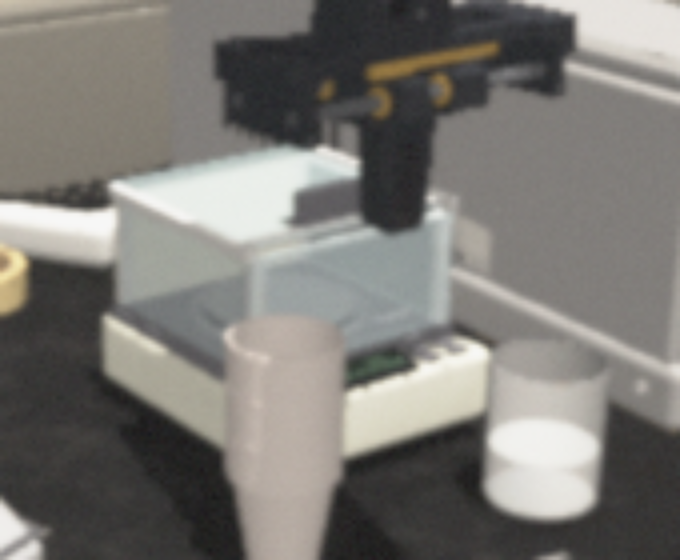

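Scaled: 0.143 m / 0.75 = 0.1907, -0.003 m / 0.75 = -0.004.

>>> run_rows --moves '{"increments":[[0,0.0267,-0.004,0,0,0,0],[0,0.0533,-0.004,0,0,0,0],[0,0.08,-0.004,0,0,0,0],[0,0.1067,-0.004,0,0,0,0],[0,0.1333,-0.004,0,0,0,0],[0,0.16,-0.004,0,0,0,0],[0,0.18,-0.004,0,0,0,0],[0,0.1907,-0.004,0,0,0,0],[0,0.1907,-0.004,0,0,0,0]]}' --grip_n 20

```text
clock: 2.75
tool_pos: [0.6247, -0.1438, 0.1416]
eef_rot: [0.999, 0.032, -0.006, 0.0]
contact_force: [-12.2, -1.0, 7.5]
opening: 0.004
finger_force: 5.8
```

Scaled: -0.17 m / 0.75 = -0.2267, -0.15 m / 0.75 = -0.2.

>>> run_rows --moves '{"increments":[[0,-0.0267,0,0,0,0,0],[0,-0.0667,0,-0.0267,0,0,0],[0,-0.1333,0,-0.0933,0,0,0],[0,-0.2,0,-0.1333,0,0,0],[0.8,-0.2267,0,-0.16,0,0,0],[0.8,-0.2267,0,-0.16,0,0,0],[0.8,-0.2267,0,-0.16,0,0,0],[0.8,-0.2267,0,-0.16,0,0,0]]}'

```text
clock: 3.55
tool_pos: [0.4619, -0.1534, 0.2611]
eef_rot: [0.999, 0.033, 0.001, 0.0]
contact_force: [-0.0, 0.7, -0.1]
opening: 0.345
finger_force: 0.0
```

```bash
python3 -c "
from h import *
print(r.get_state()['tool_pos'])
p=r.camera_params('wrist');print(p)
w=r.snapshot('wrist');t=r.snapshot('top')
cv2.imwrite('pics/w2.png',w[...,::-1]);cv2.imwrite('pics/t2.png',t[...,::-1])
c=cv2.resize(t[90:240,300:440],None,fx=2.667,fy=2.667)
import numpy as np
cv2.imwrite('pics/b2.png',np.vstack([w[:,:,::-1][:, :],])) 
cv2.imwrite('pics/t2c.png',cv2.resize(t[85:245,315:445,::-1],None,fx=3.7,fy=3.7))
"
```

```text
[ 0.46189877 -0.15341709  0.26110572]
{'fx': 330.9816312573043, 'fy': 330.9816312573043, 'cx': 314.9376906036265, 'cy': 202.85511747106955, 'rvec': array([-2.10907729,  1.97347312,  0.32097912]), 'tvec': array([-0.18412041,  0.37672733,  0.55534113])}
```

View pics/w2.png

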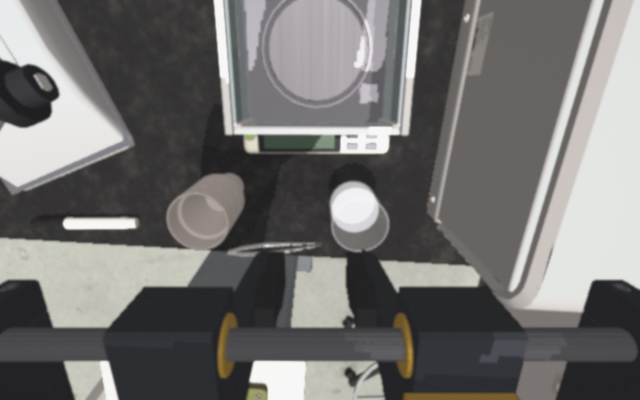

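Run:
```python
from h import *
w=cv2.imread('pics/w2.png');t=cv2.imread('pics/t2.png')
A=cv2.resize(w[165:255,155:255],(400,360),interpolation=cv2.INTER_CUBIC);B=cv2.resize(t[100:190,335:435],(400,360),interpolation=cv2.INTER_CUBIC)
C=cv2.resize(w[0:110,250:390],None,fx=2,fy=2)
D=np.zeros((220,800,3),np.uint8);D[:,:280]=C
cv2.imwrite('pics/cmb.png',np.vstack([np.hstack([A,B]),D]))
```

```text
(no output)
```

View pics/cmb.png

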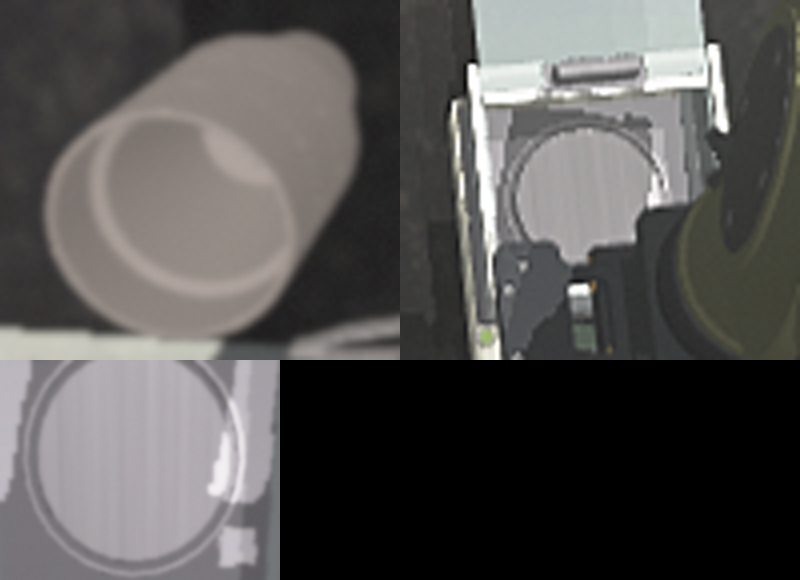

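Run:
```python
from h import *
P={'fx': 330.98, 'fy': 330.98, 'cx': 314.94, 'cy': 202.855, 'rvec': np.array([-2.10907729,  1.97347312,  0.32097912]), 'tvec': np.array([-0.18412041,  0.37672733,  0.55534113])}
print("pan",onz(P,(316.9,52),.07), "pan edges",onz(P,(268.5,52),.07),onz(P,(366,52),.07))
for uv in((197.3,220.5),(166,220),(229,222),(190,192),(198,249.5)): print("pile",onz(P,uv,.124).round(4))
print("handle",onz("top",(384.3,116.8),.154))
print("rim in cam frame ok; pile top px",proj("top",[.425,-.0474,.124]))
```

```text
pan [ 0.5800146  -0.14773652  0.07      ] pan edges [ 0.57701718 -0.10271934  0.07      ] [ 0.58305563 -0.19340842  0.07      ]
pile [ 0.4257 -0.0479  0.124 ]
pile [ 0.4243 -0.0192  0.124 ]
pile [ 0.4262 -0.0769  0.124 ]
pile [ 0.4528 -0.0426  0.124 ]
pile [ 0.3961 -0.0472  0.124 ]
handle [ 0.63906478 -0.1434958   0.154     ]
rim in cam frame ok; pile top px [344.63885102 211.365626  ]
```

Scaled: -0.108 m / 0.75 = -0.144, -0.05 m / 0.75 = -0.0667, 1.2 rad / 6.2832 = 0.191.

>>> run_rows --moves '{"increments":[[1,0,0,0.04,0,0,0.0239],[1,0,0,0.08,0,0,0.0477],[1,0,0,0.08,0,0,0.0716],[1,0,0,0.08,0,0,0.0955],[1,0,0,0.08,0,0,0.1194],[1,-0.02,-0.0667,0.08,0,0,0.1432],[1,-0.0387,-0.1067,0.08,0,0,0.1671],[1,-0.0387,-0.144,0.08,0,0,0.191],[1,-0.0387,-0.144,0.08,0,0,0.191],[1,-0.0387,-0.144,0.08,0,0,0.191]]}'

```text
clock: 4.65
tool_pos: [0.4253, -0.0469, 0.2]
eef_rot: [0.845, -0.535, 0.0, 0.0]
contact_force: [0.6, -0.2, -0.1]
opening: 1.002
finger_force: 0.0
```

Run:
```python
from h import *
s=r.get_state();print(s['q'].round(2),s['tool_pos'],R.from_quat(s['eef_rot']).as_matrix().round(3))
c=r.camera_params('wrist');w=r.snapshot('wrist');cv2.imwrite('pics/w3.png',w[...,::-1])
print(c['rvec'],c['tvec'],proj(c,[.4255,-.0476,.124]))
```

```text
[-0.2   0.54  0.32  2.19 -0.36  0.46 -2.3 ] [ 0.42531049 -0.04690672  0.20003649] [[ 0.427 -0.904 -0.   ]
 [-0.904 -0.427 -0.001]
 [ 0.001  0.001 -1.   ]]
[-0.66374852  2.95805775  0.48405222] [0.3639091  0.18106988 0.42631565] [314.47942909 213.43468228]
```

View pics/w3.png

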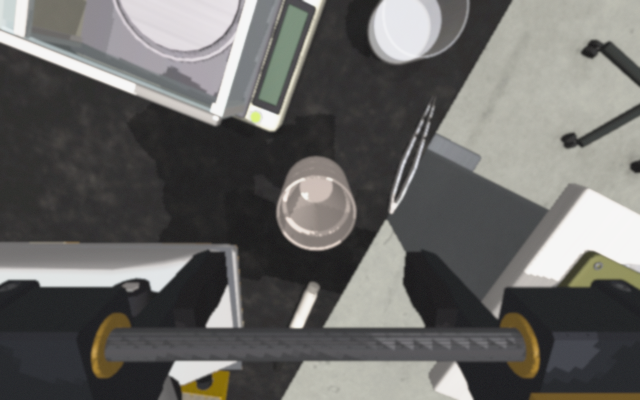

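Scaled: 0.094 m / 0.75 = 0.1253, 0.085 m / 0.75 = 0.1133.

>>> run_rows --moves '{"increments":[[1,0.002,0.0013,0.04,0,0,0],[1,0.002,0.0013,0.08,0,0,0],[1,0.002,0.0013,0.1133,0,0,0],[1,0.002,0.0013,0.1253,0,0,0],[1,0.002,0.0013,0.1253,0,0,0],[1,0.002,0.0013,0.1253,0,0,0]]}' --grip_n 10

```text
clock: 5.3
tool_pos: [0.4247, -0.0501, 0.1072]
eef_rot: [0.843, -0.538, 0.001, -0.0]
contact_force: [-0.5, 0.2, 0.1]
opening: 1.002
finger_force: 0.0
```

>>> run_rows --moves '{"increments":[[0.6,0,0,0,0,0,0],[0.6,0,0,0,0,0,0],[0.4,0,0,0,0,0,0],[0.4,0,0,0,0,0,0],[0.4,0,0,0,0,0,0],[0.4,0,0,0,0,0,0],[0.4,0,0,0,0,0,0]]}' --grip_n 10

```text
clock: 6.0
tool_pos: [0.4246, -0.0492, 0.1069]
eef_rot: [0.843, -0.537, 0.0, -0.0]
contact_force: [0.6, -0.5, 4.6]
opening: 0.648
finger_force: 10.0
```

Scaled: -0.115 m / 0.75 = -0.1533, -0.105 m / 0.75 = -0.14.

>>> run_rows --moves '{"increments":[[0.4,0,0,-0.0067,0,0,0],[0.4,0,0,-0.02,0,0,0],[0.4,0,0,-0.04,0,0,0],[0.4,0,0,-0.0667,0,0,0],[0.4,0,0,-0.0933,0,0,0],[0.4,0,0,-0.12,0,0,0],[0.4,0,0,-0.14,0,0,0],[0.4,0,0,-0.1533,0,0,0],[0.4,0,0,-0.1533,0,0,0],[0.4,0,0,-0.1533,0,0,0]]}' --grip_n 10

```text
clock: 7.0
tool_pos: [0.4238, -0.0491, 0.2216]
eef_rot: [0.844, -0.537, -0.0, 0.0]
contact_force: [0.5, -1.8, 0.3]
opening: 0.646
finger_force: 10.0
```

Run:
```python
from h import *
c=r.camera_params('wrist');w=r.snapshot('wrist');s=r.snapshot('scene')
cv2.imwrite('pics/c4.png',np.hstack([cv2.resize(w,(400,250)),cv2.resize(s[120:290,300:480],(400,378))[:250]])[...,::-1])
cv2.imwrite('pics/s4.png',s[...,::-1]);cv2.imwrite('pics/w4.png',w[...,::-1])
cv2.imwrite('pics/s4c.png',cv2.resize(s[110:280,290:460,::-1],(595,595)))
```

```text
(no output)
```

View pics/s4c.png

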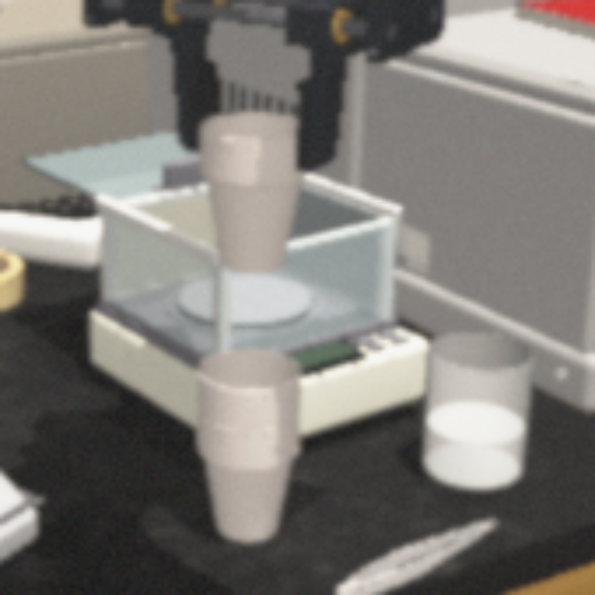

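Scaled: 0.156 m / 0.75 = 0.208, -0.06 m / 0.75 = -0.08, -1.2 rad / 6.2832 = -0.191.

>>> run_rows --moves '{"increments":[[0.4,0.036,0.016,0,0,0,0],[0.4,0.072,0.0333,0,0,0,-0.0239],[0.4,0.1,0.0133,0,0,0,-0.0477],[0.4,0.12,-0.0133,0,0,0,-0.0716],[0.4,0.1467,-0.0467,0,0,0,-0.0955],[0.4,0.1733,-0.08,0,0,0,-0.1194],[0.4,0.1933,-0.1133,0,0,0,-0.1432],[0.4,0.208,-0.1333,0,0,0,-0.1671],[0.4,0.208,-0.1333,0,0,0,-0.191],[0.4,0.208,-0.1333,0,0,0,-0.191]]}' --grip_n 10

```text
clock: 8.1
tool_pos: [0.5804, -0.1485, 0.2204]
eef_rot: [0.999, 0.033, -0.001, -0.001]
contact_force: [0.9, -0.2, -0.2]
opening: 0.644
finger_force: 10.0
```

Run:
```python
from h import *
import time
s=r.get_state();print(s['tool_pos'],R.from_quat(s['eef_rot']).as_matrix().round(3))
c=r.camera_params('scene');w=r.snapshot('scene');t=r.snapshot('top');s=r.get_state()
cv2.imwrite('pics/s5.png',w[...,::-1]);cv2.imwrite('pics/t5.png',t[...,::-1])
a=cv2.resize(w[100:230,310:430],(480,520),interpolation=cv2.INTER_CUBIC)
cv2.imwrite('pics/c5.png',a[...,::-1])
x,y,z=s['tool_pos']
v=c and R.from_rotvec(c['rvec']).as_matrix().T@(-c['tvec']);print('cam',v)
for h,rr,n in((-.059,.017,'foot'),(.017,.0285,'rim')):
    print(n,proj('scene',[x,y,z+h]))
```

```text
[ 0.58038555 -0.14845506  0.22037598] [[ 0.998  0.066 -0.002]
 [ 0.066 -0.998  0.001]
 [-0.002 -0.001 -1.   ]]
cam [-0.20539649  0.3686384   0.43775388]
foot [359.40810313 156.4391867 ]
rim [359.82272199 123.30682063]
```

View pics/c5.png

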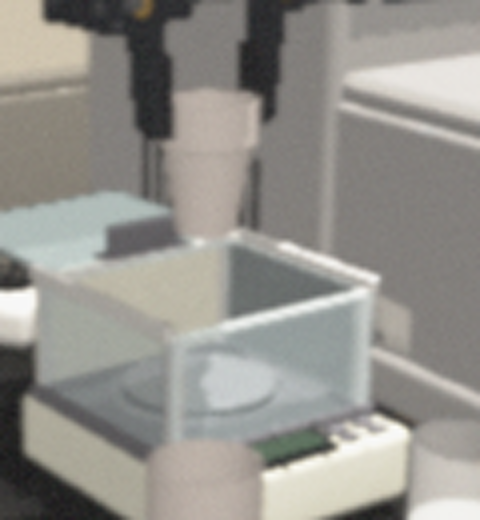

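Run:
```python
from h import *
s=r.get_state();p=s['tool_pos'];Rt=R.from_quat(s['eef_rot'])
c=r.camera_params('wrist');w=r.snapshot('wrist')
cv2.imwrite('pics/w5.png',w[...,::-1])
print('wrist rim pred',proj(c,p+[0,0,.017]),'foot',proj(c,p-[0,0,.059]),'pan',proj(c,[.582,-.1477,.07]))
for q in([.582,-.1477,.07],[.5365,-.1477,.07],[.582,-.1027,.07],[.582,-.1927,.07]):print('scene pan',proj('scene',q))
for k in(.017,.01,-.02,-.059):print('axis',k,proj('scene',p+[0,0,k]))
e=np.array([.068,0,0])
print('px/mm tool x',proj('scene',p+[.01,0,0])-proj('scene',p),proj('scene',p+[0,.01,0])-proj('scene',p))
sc=cv2.imread('pics/s5.png')
for v in (133,138,143,148,153,156):print(v,sc[v,346:378].astype(int).sum(1)//3)
```

```text
wrist rim pred [314.25447547 286.50048781] foot [314.5830862  222.59082164] pan [314.16327215 182.99993707]
scene pan [358.19593    193.75150902]
scene pan [369.13156299 199.94800721]
scene pan [341.85269164 197.45330165]
scene pan [373.92420101 190.18900835]
axis 0.017 [359.82272199 123.30682063]
axis 0.01 [359.78348442 126.44231138]
axis -0.02 [359.61777111 139.6845309 ]
axis -0.059 [359.40810313 156.4391867 ]
px/mm tool x [-2.44821868 -0.83999613] [-3.79093151  0.5746584 ]
133 [ 54  42  48  45  51  49  73 117 151 165 171 172 174 177 178 177 178 178
 177 178 175 173 172 171 169 170 182 179 153 131 129 125]
138 [ 84 102 103  87  91 124 142 155 158 161 160 161 163 166 167 169 168 171
 168 166 165 166 163 159 156 153 135 126 122 127 126 127]
143 [ 83 100 105  90 103 116 135 147 155 161 163 167 168 170 170 173 173 172
 174 174 166 168 164 161 153 136 111  86  85 109 123 127]
148 [ 84 100 105  89 101 114 126 141 151 161 161 166 169 172 173 173 171 174
 172 170 169 165 162 155 131 118 107  87  94 113 127 128]
153 [179 175 170 165 156 149 137 139 148 158 161 166 170 169 172 172 172 174
 173 169 168 163 155 122  98 107  99  78  95 114 125 128]
156 [103 103 100 101  98 100 100 117 135 149 159 166 171 171 171 173 174 170
 170 168 165 162 154 133 119 121 105  84  97 117 127 125]
```

View pics/w5.png

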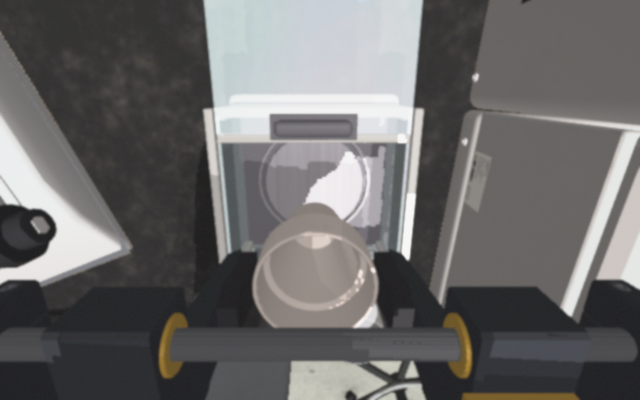

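Run:
```python
from h import *
s=r.get_state();p=s['tool_pos'];c=r.camera_params('wrist')
for h,rr in((.017,.0285),(-.059,.017)):
  for a in((1,0),(0,1),(0,-1),(-1,0)):
    print(h,a,proj(c,p+[a[0]*rr,a[1]*rr,h]).round(1))
print('pan near/far',proj(c,[.627,-.145,.07]),proj(c,[.627,-.145,.066]))
```

```text
0.017 (1, 0) [318.4 228.1]
0.017 (0, 1) [250.6 283. ]
0.017 (0, -1) [377.2 289.9]
0.017 (-1, 0) [310.4 338.1]
-0.059 (1, 0) [316.1 198.4]
-0.059 (0, 1) [289.  221.1]
-0.059 (0, -1) [339.9 224.1]
-0.059 (-1, 0) [312.9 245.7]
pan near/far [314.25664142 133.81206623] [314.2677828  133.26075654]
```

Scaled: 0.075 m / 0.75 = 0.1, 0.01 m / 0.75 = 0.0133.

>>> run_rows --moves '{"increments":[[0.4,0.0027,0,0.0133,0,0,0],[0.4,0.0027,0,0.0333,0,0,0],[0.4,0.0027,0,0.0533,0,0,0],[0.4,0.0027,0,0.0733,0,0,0],[0.4,0.0027,0,0.0867,0,0,0],[0.4,0.0027,0,0.096,0,0,0],[0.4,0.0027,0,0.1,0,0,0],[0.4,0.0027,0,0.1,0,0,0],[0.4,0.0027,0,0.1,0,0,0]]}' --grip_n 10

```text
clock: 9.15
tool_pos: [0.5832, -0.1483, 0.1472]
eef_rot: [0.999, 0.033, 0.001, 0.0]
contact_force: [0.9, -0.1, 0.3]
opening: 0.647
finger_force: 10.0
```

Run:
```python
from h import *
s=r.get_state();print(s['tool_pos']);p=s['tool_pos']
w=r.snapshot('scene')
cv2.imwrite('pics/s6.png',w[...,::-1])
a=cv2.resize(w[130:220,315:405],(585,585),interpolation=cv2.INTER_CUBIC)
cv2.imwrite('pics/c6.png',a[...,::-1])
d=np.array([.5812,-.56,0])*0
f=lambda q:((proj('scene',q)-[315,130])*6.5).round(0)
v=np.array([-.787,.515,0]);v/=np.linalg.norm(v)
print('foot near edge',f(p+v*.017-[0,0,.059]),'pan near edge',f(np.array([.582,-.1477,.07])+v*.045),'pan far',f(np.array([.582,-.1477,.07])-v*.045),'1cm z',f(p)-f(p+[0,0,.01]))
```

```text
[ 0.58318737 -0.14825653  0.14719479]
foot near edge [281. 383.] pan near edge [280. 461.] pan far [281. 371.] 1cm z [ 0. 28.]
```

View pics/c6.png

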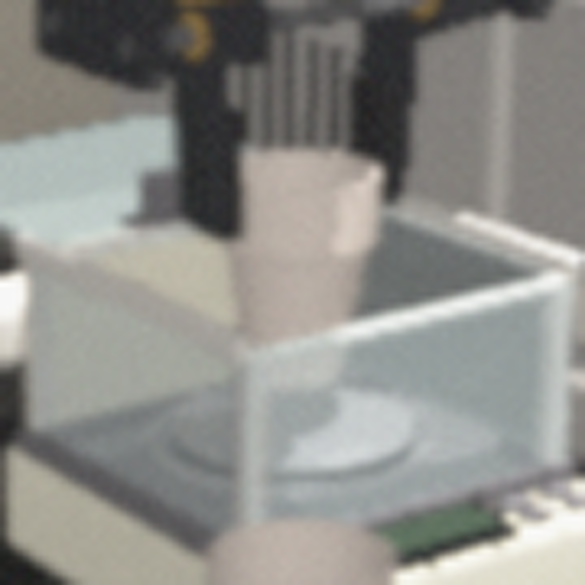

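Scaled: 0.007 m / 0.75 = 0.0093, -0.001 m / 0.75 = -0.0013.

>>> run_rows --moves '{"increments":[[0.4,0.0013,-0.0013,0.004,0,0,0],[0.4,0.0013,-0.0013,0.008,0,0,0],[0.4,0.0013,-0.0013,0.0093,0,0,0],[0.4,0.0013,-0.0013,0.0093,0,0,0],[0.4,0.0013,-0.0013,0.0093,0,0,0],[0.4,0.0013,-0.0013,0.0093,0,0,0]]}' --grip_n 10

```text
clock: 9.8
tool_pos: [0.5838, -0.1472, 0.1398]
eef_rot: [0.999, 0.033, 0.0, 0.0]
contact_force: [-0.5, 0.1, -0.3]
opening: 0.644
finger_force: 10.0
```

Run:
```python
from h import *
print(r.get_state()['tool_pos'])
w=r.snapshot('scene');print(r.get_state()['tool_pos'])
cv2.imwrite('pics/c7.png',cv2.resize(w[130:220,315:405,::-1],(585,585),interpolation=cv2.INTER_CUBIC))
```

```text
[ 0.58376581 -0.14720083  0.13979381]
[ 0.58378373 -0.14717037  0.13981315]
```

View pics/c7.png

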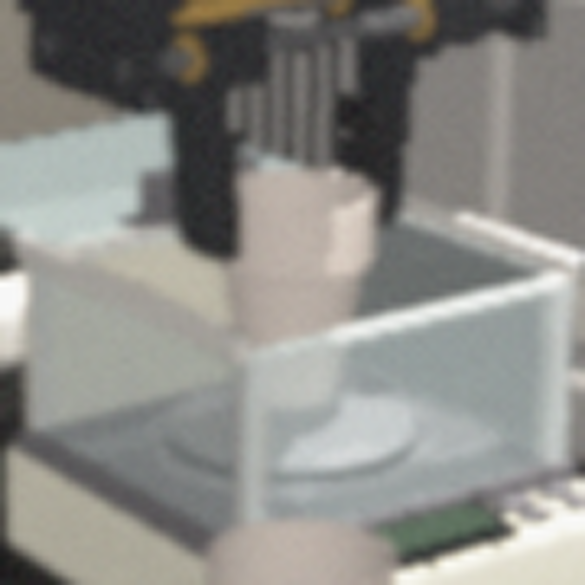

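```bash
python3 -c "
from plant import r
print(r.finish_job())"
```

```text
the job is handed in; nothing more can be done
None
```

The job is handed in: the cover is fully back, and the top beaker is held still and upright about 10 mm above the pan's centre (by camera and tool readings); the hand-in call returned no verdict.

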